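# Bring the slicer's adjustable foot down to the worktop and lock it

### The job

The food slicer stands on three plain feet and rocks, because the adjustable foot at its front left corner hangs a few millimetres clear of the worktop. Turn the black knob on top of that foot clockwise until its rubber pad has just come to bear: lightly loaded by itself, neither hanging clear nor jacking the corner up. Then turn the steel lock nut under the knob clockwise until it is fully home on the base, without forcing or shoving the slicer, leave the foot set and let go, with the jar, mug and peeler left alone.

Things in the scene. Friction and masses are not known exactly. Their poses are not given: they have to be found in the camera images.
- slicer: Food slicer, about 4 kg, loose on the worktop: flat cast base 200 x 256 mm with round ears (radius 23) at the corners, its deck 40 mm above the worktop; white motor housing (170 mm high), round blade, food tray. Origin: under the base's centre at worktop level; x to its back, y to its left. Feet at x = +-85, y = +-118 mm. Nothing above the deck within 80 mm of the adjustable foot's axis.
- foot: Adjustable foot at the slicer's front left corner (x -85, y +118 mm). Origin: centre of its black knob, 33 mm diameter, 20 mm high, about 87 mm above the worktop at the start. Clockwise from above lowers it 6 mm a turn. Knob, stem and rubber pad (54 mm diameter) turn together; the pad hangs 0.5 to 4.6 mm clear, and the knob's height does not tell how much.
- nut_grip (a point): Middle of the steel lock nut on the same axis, below the knob: knurled collar 46 mm diameter, 20 mm high (10 mm above and below this point). Its underside stands 1 to 2 mm above the deck until it is turned home. The deck spreads under it all round, so fingertips must stay above 41 mm over the worktop. Between nut and knob is a bare neck 11 to 16 mm high.
- lock_nut (a joint): Angle of the lock nut in rad: 0 to 0.8 at the start, grows clockwise from above, 1.80 when home against the deck (hard stop there). It sinks 6 mm a turn. Its thread friction is about 0.03 N m. It does not move when the knob is turned.
- ear (a point): Point on the vertical axis of foot and nut, on the deck of the front left ear, 40 mm above the worktop. The knob turns with about 0.03 N m while the pad hangs free; once the pad rubs on the worktop the drag grows by about 0.018 N m per newton on the pad (it fades in a few tenths of a second when the turning stops): so contact is felt. Each 0.1 rad after first contact adds about 2 N; from about 13 N on, the corner is jacked up.
- jam_jar: Jam jar, 66 mm diameter, 108 mm high, origin under its centre; stands to the left of the slicer. Leave it alone.
- mug: Mug, 84 mm diameter, 89 mm high, origin under it; stands to the right of the slicer. Leave it alone.
- peeler: Peeler, 170 mm long, 18 mm high, origin under its middle; lies on the worktop to the left of the adjustable foot. Leave it alone.

How it is judged:
By the outcome, as a careful person would: the job done as asked, in the order asked, and still so for the second after the job is handed in, with the robot touching nothing.
It also fails if it takes over 72 s, if anything falls off the work surface, if the arm or the gripper's body presses on something with over 40 N, if the wrist force passes 120 N, or if a joint passes its speed limit or range.

### The arm

A 7-joint arm with a two-finger parallel gripper is mounted at the origin on a cart in front of the work surface, level with it; the furniture and walls round the work are solid. World frame = base frame: x ahead of the robot, y to its left, z up, the work surface at z = 0. Lengths are in m, angles in degrees, forces in N, time in s.
With the tool pointing down it reaches from about 0.425 to 0.875 m from the base axis. Payload 4.7 kg.
Tool frame: the origin (TCP) lies at the very end of the fingers, on their centre line; the grasp point (between the pads) lies env.hold_point_z behind it (env.hold_point_z is the distance from the TCP to the grasp point, in m); z points along the fingers, y is the line along which they close (so a half turn about z gives the same grasp; the last joint's range is limited). The gripper opens to 87 mm and grips with 3 to 60 N. Pads are 19 mm wide; open, the fingers measure 117 mm over their backs; the gripper's body (75 mm by 190 mm) begins 51 mm behind the grasp point.
Start: joints at [-73.906, 18.392, -4.016, 83.108, 1.295, 78.541, -3.26], TCP at [0.171, 0.627, 0.223] pointing down, gripper open.
Joint ranges: [-163.93, 163.93], [-17.29, 119.83], [-79.2, 71.16], [3.27, 140.29], [-89.18, 269.18], [5.43, 117.66], [-154.24, 154.24]. Speed limits (degrees/s): [147.25, 147.25, 180, 180, 180, 180, 180].

### API

Orientations are given as [roll, pitch, yaw] about the fixed x, y, z axes, in that order (R = Rz(yaw) Ry(pitch) Rx(roll)).
In Python, from cell import env gives the robot as it stands.
- The arm moves only by the shell command python3 -m jog 'ROWS' [FORCE]. ROWS is JSON, a list of rows, each an object with "dp": the shift along the tool's x, y, z in cm, a list of three; "twist": the turn about the tool's z in degrees; "fingers": the opening, from 0 (shut) to 1 (fully open). A call has 1 to 8 rows; each row is the pose to reach, as a shift and turn from the pose commanded when the call began, along the tool's axes at that moment; what a row does not reach only later rows make up. A row lasts 1/8 s, in which the tool goes at most 62.5 mm and 10.7 degrees, less where a joint would pass 70% of its speed; a pose out of reach is approached as far as the arm can. A call with a gripper value outside its range is refused whole. The fingers move at their own pace and stop on an object; FORCE is the grip in N (left out, the last holds). Time passes only in rows, so rows that repeat a pose let the fingers close. It gives the time, the measured TCP pose, the force, the opening and the grip force at its end, in the units of the state.
- env.get_obs(): the state, without advancing time (a new reading comes with each control period).
- env.read_camera(name): name is "scene" or "top" or "wrist"; returns a dict with "pixels" (384x512x3 uint8, blue, green, red), "depth" (384x512 float32, m along the optical axis (not along the pixel's ray), 0 where there is no reading), "fx", "fy", "cx", "cy" (pixels), "rvec" (rotation vector, rad) and "tvec" (3), from world to camera coordinates, as OpenCV has them. Camera axes: x right, y down, z forward; pixel columns grow to the right and rows downward; lengths in m; the calibration is good to about 2 mm. A picture is of the moment at which its call begins.
- env.sign_off(): hands the job in; it is judged then, once.
The state is a dict: "time_s": time; "qpos": joint angles; "joint_velocities": joint speeds; "effort": joint torques, N m; "tool_pos": TCP position; "tool_rot": TCP orientation; "force": force on the tool from outside, world axes, zero at the start; "wrist_torque": the same for the moment, N m; "grip_width": finger opening in m; "grasp_force": force on a finger pad.
Only numpy, scipy, OpenCV 4.12 (cv2) and the standard library are available. Lean on these libraries where they do the work, as an engineer would, in place of code of your own. Each camera call takes 0.05 s, during which the arm holds its last target. There are 200 camera calls.

## Working session

There is one attempt and no reset: what is moved stays moved. The work goes in short steps, Python scripts to look and compute and a shell command to move; the robot and the scene stay as the last step left them, time stands still between calls to the robot, and variables do not carry over. Pictures are saved under pics/ and viewed, at most 10 in all, crops included, and the job is handed in when it is done.

```bash
mkdir -p pics; ls; cat > h.py <<'E'
from cell import env
import numpy as np, cv2
def snap(n,f):
    c=env.read_camera(n); cv2.imwrite('pics/'+f,c['pixels']); np.savez('pics/'+f+'.npz',**c); return c
def px(c,u,v,z=None):
    R=cv2.Rodrigues(np.array(c['rvec']))[0]; t=np.array(c['tvec']).ravel()
    ray=R.T@np.array([(u-c['cx'])/c['fx'],(v-c['cy'])/c['fy'],1]); o=-R.T@t
    if z is None: return o+ray*c['depth'][int(v),int(u)]
    return o+ray*(z-o[2])/ray[2]
E
python3 - <<'E'
from h import *
snap('top','t1.png'); snap('scene','s1.png')
o=env.get_obs(); print(o, env.hold_point_z)
E
```

```text
pics
{'time_s': 0.1, 'qpos': array([-73.90491134,  18.43478073,  -4.01687229,  83.16822044,
         1.29558378,  78.54059751,  -3.2605853 ]), 'joint_velocities': array([ 0.01402468, -0.08046533, -0.11352183, -0.07891787, -0.03021618,
       -0.10960058, -0.11728307]), 'effort': array([-2.61263622e-04, -4.92573845e+01, -4.05941913e-01, -3.13400388e+01,
       -6.42351480e-02,  3.95556504e-02,  1.05423298e-04]), 'tool_pos': array([0.17128393, 0.62651151, 0.22156873]), 'tool_rot': array([-1.79901672e+02,  5.61139244e-03,  1.64715321e+02]), 'force': array([ 0.65618592,  0.05461647, -0.2856504 ]), 'wrist_torque': array([-0.02484716,  0.0261702 ,  0.01482816]), 'grasp_force': 0.0, 'grip_width': 0.0869654600861057} 0.0187
```

View pics/t1.png

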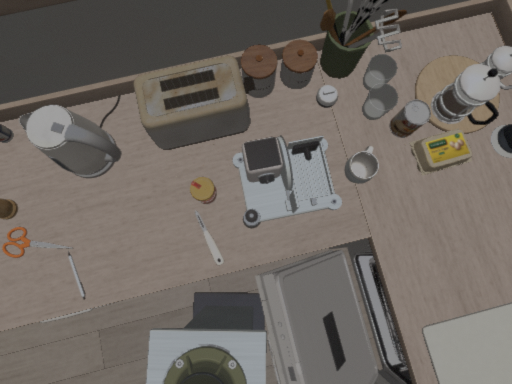

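View pics/s1.png

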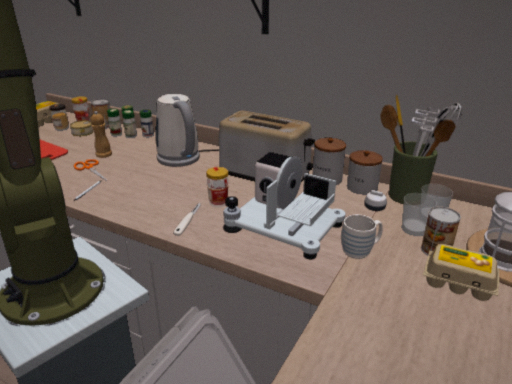

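The top view shows the black knob near (251,214), jar at (203,190), peeler at about (208,240) and mug at (363,165). I'll locate these next.

```bash
python3 - <<'E'
from h import *
c=dict(np.load('pics/t1.png.npz'))
for n,u,v,z in [('knob',251,213,.097),('jar',203,189,.108),('peelA',198,214,.01),('peelB',221,262,.01),('mug',363,165,.089),('earBL',239,159,.04),('earFR',335,203,.04),('earBR',323,144,.04),('base',205,370,0)]:
    print(n,px(c,u,v,z).round(3),px(c,u,v).round(3))
g=c['pixels'][150:250,190:350]; cv2.imwrite('pics/t1c.png',cv2.resize(g,None,fx=5,fy=5,interpolation=cv2.INTER_CUBIC))
E
```

```text
knob [ 0.463 -0.114  0.097] [ 0.463 -0.114  0.097]
jar [0.523 0.014 0.108] [0.524 0.014 0.104]
peelA [0.468 0.039 0.01 ] [0.468 0.039 0.011]
peelB [ 0.334 -0.032  0.01 ] [ 0.334 -0.032  0.01 ]
mug [ 0.602 -0.417  0.089] [ 0.623 -0.441  0.011]
earBL [ 0.626 -0.075  0.04 ] [ 0.624 -0.076  0.045]
earFR [ 0.503 -0.349  0.04 ] [ 0.503 -0.349  0.041]
earBR [ 0.676 -0.318  0.04 ] [ 0.675 -0.318  0.042]
base [0.05  0.002 0.   ] [ 0.067 -0.006  0.057]
```

View pics/t1c.png

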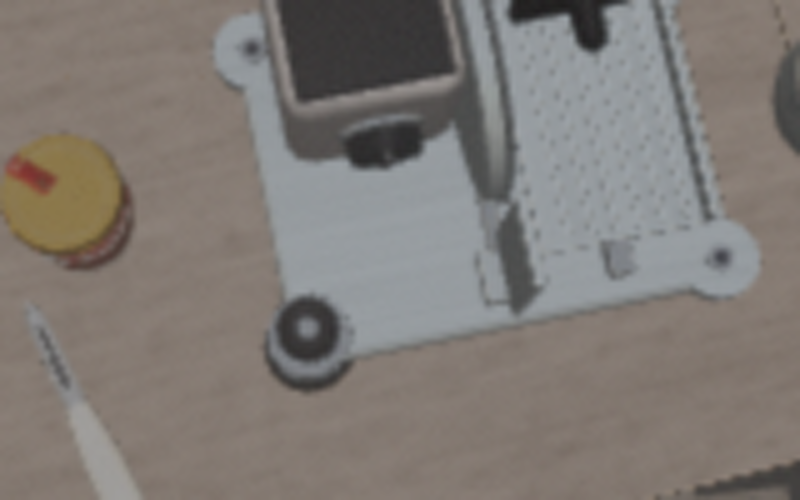

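The crop shows the knob's centre at crop (308,328), which is px (251.6,215.6). The housing begins behind and to its right. Next I'll work out which gripper yaws are free around the foot, and the moves to get there.

```bash
cat >> h.py <<'E'
from scipy.spatial.transform import Rotation as Ro
def toolshift(w):
    o=env.get_obs(); R=Ro.from_euler('xyz',o['tool_rot'],degrees=True)
    return (R.inv().apply(np.array(w)-o['tool_pos'])*100).round(2)
E
python3 - <<'E'
from h import *
c=dict(np.load('pics/t1.png.npz'))
k=px(c,251.6,215.6,.097); print(k)
# height map around
vv,uu=np.mgrid[0:384,0:512]; R=cv2.Rodrigues(c['rvec'])[0]
P=np.stack([(uu-c['cx'])/c['fx'],(vv-c['cy'])/c['fy'],np.ones_like(uu)],-1)*c['depth'][...,None]
W=(P-c['tvec'].ravel())@R
d=W[...,:2]-k[:2]; r=np.hypot(d[...,0],d[...,1]); a=np.degrees(np.arctan2(d[...,1],d[...,0]))
for lo in range(-180,180,15):
    m=(r<.2)&(r>.04)&(W[...,2]>.09)&(a>=lo)&(a<lo+15)
    if m.any(): i=np.argmin(np.where(m,r,9)); print(lo,r.ravel()[i].round(3),W.reshape(-1,3)[i].round(3))
m=(W[...,1]>.1)&(W[...,2]>.2)&(W[...,0]<.8); print('tall left',W[m].min(0),W[m].max(0))
for p in [(.40,.35,.32),(.45,.1,.32),(k[0],k[1],.25)]: print(toolshift(p))
E
```

```text
[ 0.4563816  -0.11560952  0.097     ]
-180 0.106 [ 0.351 -0.125  1.018]
-90 0.111 [ 0.485 -0.223  0.158]
-75 0.111 [ 0.486 -0.223  0.136]
-60 0.113 [ 0.525 -0.205  0.133]
-45 0.108 [ 0.549 -0.17   0.115]
-30 0.088 [ 0.542 -0.139  0.122]
-15 0.089 [ 0.543 -0.136  0.115]
0 0.099 [ 0.555 -0.115  0.131]
45 0.119 [ 0.519 -0.015  0.101]
60 0.118 [ 0.512 -0.012  0.097]
tall left [0.58786648 0.12754929 0.20001669] [0.79995752 0.51995475 0.61738642]
[-29.35 -20.66  -9.8 ]
[-40.77 -43.46  -9.76]
[-47.07 -64.08  -2.73]
```

```bash
python3 -m jog '[{"dp":[-5,-3.5,-3]},{"dp":[-10,-7,-6]},{"dp":[-15,-10.5,-9]},{"dp":[-20,-14,-9.8]},{"dp":[-25,-17.5,-9.8]},{"dp":[-29.3,-20.7,-9.8]},{"dp":[-32,-26,-9.8]},{"dp":[-34.5,-31,-9.8]}]'; python3 -c "
from h import *
print(toolshift((.456,-.116,.25)),env.get_obs()['qpos'])"
```

```text
[-47.04 -64.12  -2.73] [-73.90491134  18.43478073  -4.01687229  83.16822044   1.29558378
  78.54059751  -3.2605853 ]validation failed for argument at $[0]...
```

```bash
python3 -m jog '[{"dp":[-5,-3.5,-3],"twist":0,"fingers":1},{"dp":[-10,-7,-6],"twist":0,"fingers":1},{"dp":[-15,-10.5,-9],"twist":0,"fingers":1},{"dp":[-20,-14,-9.8],"twist":0,"fingers":1},{"dp":[-25,-17.5,-9.8],"twist":0,"fingers":1},{"dp":[-29.3,-20.7,-9.8],"twist":0,"fingers":1},{"dp":[-32,-26,-9.8],"twist":0,"fingers":1},{"dp":[-34.5,-31,-9.8],"twist":0,"fingers":1}]'; python3 -c "
from h import *
print(toolshift((.456,-.116,.25)),env.get_obs()['qpos'])"
```

```text
time_s: 1.1
tool_pos: [0.423, 0.2344, 0.3201]
tool_rot: [-180.0, -0.0, 164.6]
force: [-0.3, 0.0, -0.4]
grip_width: 0.0871
grasp_force: 0.0
[-12.47 -32.9    7.03] [-47.43067472  -4.25423664  14.42063682  97.14247761   1.07190086
  87.01610694  41.52072252]
```

```bash
python3 -m jog '[{"dp":[-2,-5.5,0],"twist":-5,"fingers":1},{"dp":[-4,-11,0],"twist":-10,"fingers":1},{"dp":[-6,-16.5,1],"twist":-15,"fingers":1},{"dp":[-8,-22,2.5],"twist":-20,"fingers":1},{"dp":[-10,-27,4],"twist":-25,"fingers":1},{"dp":[-12.4,-32.9,7],"twist":-30,"fingers":1},{"dp":[-12.4,-32.9,7],"twist":-38,"fingers":1},{"dp":[-12.4,-32.9,7],"twist":-38,"fingers":1}]'; python3 -c "
from h import *
print(toolshift((.456,-.116,.20)),env.get_obs()['qpos'])
snap('wrist','w1.png');snap('scene','s2.png')"
```

```text
time_s: 2.1
tool_pos: [0.4548, -0.1136, 0.25]
tool_rot: [180.0, -0.1, -157.5]
force: [-0.4, 0.8, -0.6]
grip_width: 0.0869
grasp_force: 0.0
[-0.03 -0.27  5.  ] [-35.55822246  -8.25152588  42.71080087 106.54486496   5.66583344
  79.65363433 118.34570783]
```

View pics/w1.png

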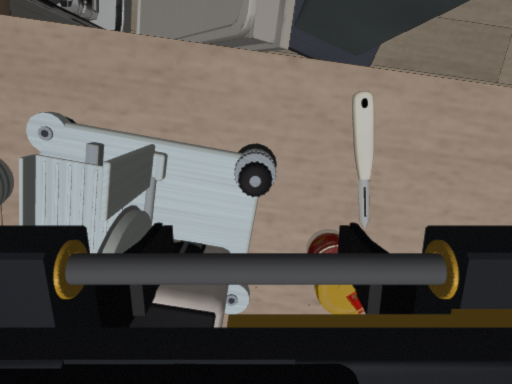

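View pics/s2.png

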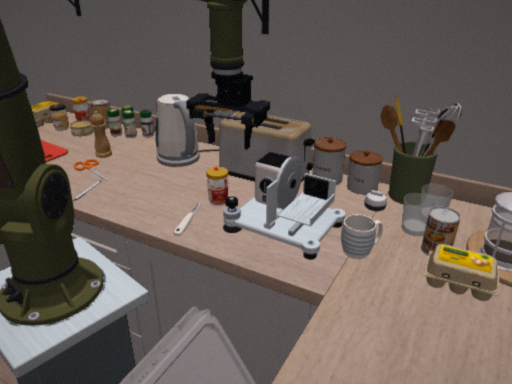

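The wrist view shows the knob's top at (255,181), with the nut above it in the image and the peeler at (364,160). The scene view shows the gripper over the slicer's corner with its long side along the closing line.

```bash
python3 - <<'E'
from h import *
c=dict(np.load('pics/w1.png.npz')); g=c['pixels'][130:210,215:295]
cv2.imwrite('pics/w1c.png',cv2.resize(g,None,fx=7,fy=7,interpolation=cv2.INTER_CUBIC))
for u,v in [(255,181),(250,172),(255,160)]: print(px(c,u,v).round(4))
print(px(c,255,181,.097))
E
```

```text
[ 0.4568 -0.1144  0.0964]
[ 0.4504 -0.1223  0.0961]
[ 0.4429 -0.1201  0.0616]
[ 0.45666705 -0.11441356  0.097     ]
```

View pics/w1c.png

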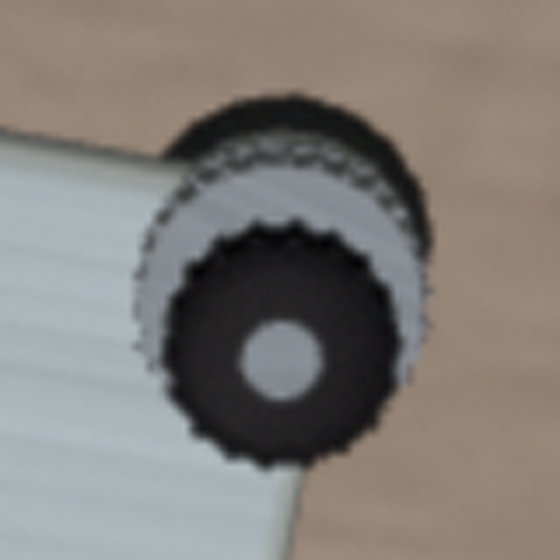

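```bash
python3 -m jog '[{"dp":[0,-0.2,4],"twist":0,"fingers":1},{"dp":[0,-0.2,8],"twist":0,"fingers":1},{"dp":[0,-0.2,12],"twist":0,"fingers":1},{"dp":[0,-0.2,12],"twist":0,"fingers":1}]'; python3 -c "
from h import *
print(toolshift((.4566,-.115,.070)),env.get_obs()['qpos'],env.get_obs()['wrist_torque'])
c=snap('wrist','w2.png')"
```

```text
time_s: 2.7
tool_pos: [0.454, -0.1135, 0.1286]
tool_rot: [179.9, -0.3, -157.3]
force: [-0.8, -0.1, 1.1]
grip_width: 0.0869
grasp_force: 0.0
[-0.21 -0.25  5.85] [-34.99553451  -0.96383799  45.93294101 116.04424005   0.85427243
  64.94061129 123.30514284] [3.78369368e-02 4.10507294e-02 4.08875097e-05]
```

View pics/w2.png

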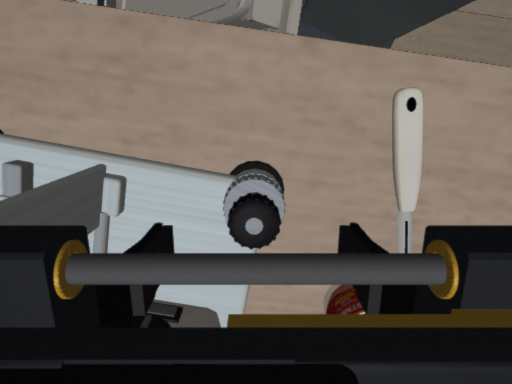

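```bash
python3 -c "
from h import *
c=dict(np.load('pics/w2.png.npz'))
p=px(c,254,226);print(p,px(c,254.3,226,.097),c['cx']);print(toolshift((p[0],p[1],.07)))
o=env.get_obs();print(o['tool_pos'],o['tool_rot'],o['wrist_torque'])"
```

```text
[ 0.4572358  -0.11420135  0.09584855] [ 0.45676662 -0.11419077  0.097     ] 255.56551994712726
[-0.13 -0.08  6.05]
[ 0.45580298 -0.11397369  0.13052049] [ 1.79982272e+02 -9.81332464e-02 -1.57259690e+02] [ 0.02422913  0.00375123 -0.00270664]
```

```bash
python3 -m jog '[{"dp":[-0.1,-0.1,3],"twist":0,"fingers":1},{"dp":[-0.1,-0.1,6],"twist":0,"fingers":1},{"dp":[-0.1,-0.1,6],"twist":0,"fingers":1},{"dp":[-0.1,-0.1,6],"twist":0,"fingers":0.7}]' 6; for i in 1 ; do python3 -m jog '[{"dp":[0,0,0],"twist":0,"fingers":0.55},{"dp":[0,0,0],"twist":0,"fingers":0.45},{"dp":[0,0,0],"twist":0,"fingers":0.3},{"dp":[0,0,0],"twist":0,"fingers":0.3}]' 6;done; python3 -c "
from h import *
o=env.get_obs();print(o['qpos'],o['tool_pos'],o['tool_rot'],o['wrist_torque'],o['force'])"
```

```text
time_s: 3.25
tool_pos: [0.4592, -0.1153, 0.0726]
tool_rot: [-179.9, 0.2, -157.3]
force: [-0.1, 0.2, -0.6]
grip_width: 0.0826
grasp_force: 0.0
time_s: 3.75
tool_pos: [0.4575, -0.1154, 0.0707]
tool_rot: [180.0, 0.0, -157.3]
force: [-0.7, 1.1, -0.2]
grip_width: 0.0448
grasp_force: 0.0
[-33.88424768   5.13374464  47.05121733 119.21793302  -4.47803469
  57.34781708 128.18485824] [ 0.45747242 -0.11537061  0.07067056] [ 1.79995191e+02  1.70016865e-02 -1.57286079e+02] [ 0.0180819   0.0155085  -0.01293179] [-0.72156578  1.10450536 -0.22910063]
```

```bash
python3 -m jog '[{"dp":[0,0,0],"twist":0,"fingers":0.3},{"dp":[0,0,0],"twist":0,"fingers":0.3},{"dp":[0,0,0],"twist":0,"fingers":0.3}]' 8; python3 -c "
from h import *
o=env.get_obs();print(o['qpos'],o['tool_pos'],o['wrist_torque'],o['force'])"
```

```text
time_s: 4.12
tool_pos: [0.4567, -0.1138, 0.0703]
tool_rot: [179.8, -0.1, -157.3]
force: [-2.8, 4.9, 2.6]
grip_width: 0.0328
grasp_force: 8.0
[-33.91309758   5.14263161  46.98516053 119.2554321   -4.58481294
  57.45801177 128.18397733] [ 0.45666826 -0.11380182  0.07030641] [ 1.0995735   0.55788294 -0.04171971] [-2.75718358  4.89006185  2.61682083]
```

```bash
python3 -m jog '[{"dp":[0,0.05,0],"twist":0,"fingers":0.3},{"dp":[0,0.05,0],"twist":0,"fingers":0.3}]'; python3 -c "
from h import *
o=env.get_obs();print(o['tool_pos'],o['wrist_torque'],o['force'])"
python3 -m jog '[{"dp":[0,0.05,0.015],"twist":8,"fingers":0.3},{"dp":[0,0.05,0.03],"twist":16,"fingers":0.3}]'; python3 -c "
from h import *
o=env.get_obs();print(o['tool_pos'],o['wrist_torque'],o['force'],o['qpos'])"
```

```text
time_s: 4.38
tool_pos: [0.4567, -0.1138, 0.0703]
tool_rot: [179.9, -0.0, -157.3]
force: [-2.3, 4.9, 2.5]
grip_width: 0.0329
grasp_force: 8.0
[ 0.45667353 -0.1138455   0.07033821] [ 1.19657107  0.56102619 -0.0067833 ] [-2.32646318  4.88697122  2.45384693]
time_s: 4.62
tool_pos: [0.4567, -0.1136, 0.0701]
tool_rot: [179.9, -0.0, -173.5]
force: [-1.9, 5.1, 1.6]
grip_width: 0.0329
grasp_force: 8.0
[ 0.45666924 -0.11364256  0.07010032] [1.0336317  0.50227862 0.02539716] [-1.9411938   5.14799061  1.56028496] [-35.06812124   5.14868088  48.13863195 119.35941601  -4.61966193
  57.35054185 111.93503283]
```

```bash
python3 -m jog '[{"dp":[0,0.12,0],"twist":0,"fingers":0.3},{"dp":[0,0.12,0],"twist":0,"fingers":0.3},{"dp":[0,0.12,0],"twist":0,"fingers":0.3}]'; python3 -c "
from h import *
o=env.get_obs();print(o['tool_pos'],o['wrist_torque'],o['force'])"
```

```text
time_s: 5.0
tool_pos: [0.4567, -0.1136, 0.0702]
tool_rot: [-180.0, -0.0, -173.2]
force: [-2.4, 2.3, -0.4]
grip_width: 0.0323
grasp_force: 8.0
[ 0.45668703 -0.11355048  0.07016004] [0.42349874 0.5419708  0.03644036] [-2.36935878  2.27052455 -0.44481623]
```

```bash
cat > r.py <<'E'
from h import *
o=env.get_obs();print(o['time_s'],'Mz',o['wrist_torque'][2].round(4),'F',o['force'].round(1),'yaw',o['tool_rot'][2].round(1),'p',o['tool_pos'].round(4),'q7',o['qpos'][6].round(0),'grip',o['grip_width'].round(4),o['grasp_force'])
E
python3 -m jog '[{"dp":[0.07,0.09,0.01],"twist":6,"fingers":0.3},{"dp":[0.07,0.09,0.02],"twist":12,"fingers":0.3}]' >/dev/null; python3 r.py
python3 -m jog '[{"dp":[0,0,0.012],"twist":7,"fingers":0.3},{"dp":[0,0,0.023],"twist":14,"fingers":0.3}]' >/dev/null; python3 r.py
python3 -m jog '[{"dp":[0,0,0.012],"twist":7,"fingers":0.3},{"dp":[0,0,0.023],"twist":14,"fingers":0.3}]' >/dev/null; python3 r.py
```

```text
Traceback (most recent call last):
  File "r.py", line 2, in <module>
    o=env.get_obs();print(o['time_s'],'Mz',o['wrist_torque'][2].round(4),'F',o['force'].round(1),'yaw',o['tool_rot'][2].round(1),'p',o['tool_pos'].round(4),'q7',o['qpos'][6].round(0),'grip',o['grip_width'].round(4),o['grasp_force'])
                                                                                                                                                                                              ^^^^^^^^^^^^^^^^^^^^^
AttributeError: 'float' object has no attribute 'round'
Traceback (most recent call last):
  File "r.py", line 2, in <module>
    o=env.get_obs();print(o['time_s'],'Mz',o['wrist_torque'][2].round(4),'F',o['force'].round(1),'yaw',o['tool_rot'][2].round(1),'p',o['tool_pos'].round(4),'q7',o['qpos'][6].round(0),'grip',o['grip_width'].round(4),o['grasp_force'])
                                                                                                                                                                                              ^^^^^^^^^^^^^^^^^^^^^
AttributeError: 'float' object has no attribute 'round'
Traceback (most recent call last):
  File "r.py", line 2, in <module>
    o=env.get_obs();print(o['time_s'],'Mz',o['wrist_torque'][2].round(4),'F',o['force'].round(1),'yaw',o['tool_rot'][2].round(1),'p',o['tool_pos'].round(4),'q7',o['qpos'][6].round(0),'grip',o['grip_width'].round(4),o['grasp_force'])
                                                                                                                                                                                              ^^^^^^^^^^^^^^^^^^^^^
AttributeError: 'float' object has no attribute 'round'
```

```bash
sed -i "s/o\['grip_width'\].round(4)/o['grip_width']/" r.py; python3 r.py
```

```text
5.75 Mz 0.0375 F [ 0.1  1.1 -2.6] yaw 146.5 p [ 0.4568 -0.1132  0.0696] q7 72.0 grip 0.032627243571654516 7.990831165334384
```

```bash
python3 -m jog '[{"dp":[0,0,0.04],"twist":7,"fingers":0.3},{"dp":[0,0,0.05],"twist":14,"fingers":0.3}]' >/dev/null; python3 r.py
python3 -m jog '[{"dp":[0,0.05,0],"twist":0,"fingers":0.55},{"dp":[0,0.05,0],"twist":0,"fingers":0.55},{"dp":[0,0.05,0],"twist":0,"fingers":0.55}]' >/dev/null; python3 r.py
```

```text
6.0 Mz 0.0201 F [ 0.5  0.7 -0.2] yaw 132.5 p [ 0.4568 -0.1132  0.0693] q7 58.0 grip 0.03249279833419874 7.989460468888865
6.375 Mz -0.0084 F [-1.1 -0.8  0.1] yaw 132.8 p [ 0.4567 -0.1124  0.0692] q7 59.0 grip 0.04683305072966088 0.0
```

```bash
python3 -m jog '[{"dp":[0,-0.06,0],"twist":-10.5,"fingers":0.55},{"dp":[0,-0.06,0],"twist":-21,"fingers":0.55},{"dp":[0,-0.06,0],"twist":-31.5,"fingers":0.55},{"dp":[0,-0.06,0],"twist":-42,"fingers":0.55},{"dp":[0,-0.06,0],"twist":-52.5,"fingers":0.55},{"dp":[0,-0.06,0],"twist":-63,"fingers":0.55},{"dp":[0,-0.06,0],"twist":-73.5,"fingers":0.55},{"dp":[0,-0.06,0],"twist":-84,"fingers":0.55}]' >/dev/null; python3 r.py
python3 -m jog '[{"dp":[0,0,0],"twist":0,"fingers":0.3},{"dp":[0,0,0],"twist":0,"fingers":0.3},{"dp":[0,0,0],"twist":0,"fingers":0.3}]' 8 >/dev/null; python3 r.py
```

```text
7.375 Mz 0.038 F [-0.2 -0.2 -0.1] yaw -142.9 p [ 0.4562 -0.1127  0.0691] q7 142.0 grip 0.047934284911234304 0.0
7.75 Mz 0.0037 F [ 2.9 -3.8 -3.5] yaw -143.4 p [ 0.4568 -0.1136  0.0693] q7 141.0 grip 0.03218634092071974 7.998658177880316
```

```bash
python3 -m jog '[{"dp":[0,-0.12,0.05],"twist":7,"fingers":0.3},{"dp":[0,-0.12,0.06],"twist":14,"fingers":0.3}]' >/dev/null; python3 r.py
python3 -m jog '[{"dp":[0,0,0.012],"twist":7,"fingers":0.3},{"dp":[0,0,0.023],"twist":14,"fingers":0.3}]' >/dev/null; python3 r.py

```

```text
8.0 Mz 0.0312 F [-0.4 -0.2  1.4] yaw -157.6 p [ 0.4568 -0.1136  0.0688] q7 128.0 grip 0.03250951558065023 7.992867569773807
8.25 Mz 0.0117 F [-0.6 -0.4  1.6] yaw -171.6 p [ 0.4567 -0.1135  0.0685] q7 114.0 grip 0.03251105414759911 7.9928340205037784
```

```bash
echo "import sys; sys.exit(o['wrist_torque'][2]>0.065)">>r.py; 
python3 -m jog '[{"dp":[0,0,0.012],"twist":7,"fingers":0.3},{"dp":[0,0,0.023],"twist":14,"fingers":0.3}]' >/dev/null; python3 r.py &&
python3 -m jog '[{"dp":[0,0,0.012],"twist":7,"fingers":0.3},{"dp":[0,0,0.023],"twist":14,"fingers":0.3}]' >/dev/null && python3 r.py &&
python3 -m jog '[{"dp":[0,0,0.012],"twist":7,"fingers":0.3},{"dp":[0,0,0.023],"twist":14,"fingers":0.3}]' >/dev/null && python3 r.py &&
python3 -m jog '[{"dp":[0,0,0.012],"twist":7,"fingers":0.3},{"dp":[0,0,0.023],"twist":14,"fingers":0.3}]' >/dev/null && python3 r.py

```

```text
8.5 Mz 0.0072 F [0.6 0.2 1.5] yaw 174.4 p [ 0.4567 -0.1134  0.0683] q7 100.0 grip 0.03243390552900912 7.992741392936296False
```

```bash
sed -i 's/sys.exit(\(.*\))$/sys.exit(int(\1))/' r.py; 
python3 -m jog '[{"dp":[0,0,0.012],"twist":7,"fingers":0.3},{"dp":[0,0,0.023],"twist":14,"fingers":0.3}]' >/dev/null; python3 r.py &&
python3 -m jog '[{"dp":[0,0,0.012],"twist":7,"fingers":0.3},{"dp":[0,0,0.023],"twist":14,"fingers":0.3}]' >/dev/null && python3 r.py &&
python3 -m jog '[{"dp":[0,0,0.012],"twist":7,"fingers":0.3},{"dp":[0,0,0.023],"twist":14,"fingers":0.3}]' >/dev/null && python3 r.py
```

```text
8.75 Mz 0.0131 F [ 0.1 -1.1  1.5] yaw 160.4 p [ 0.4567 -0.1133  0.068 ] q7 86.0 grip 0.03233723783052913 7.992615806153935
9.0 Mz 0.0236 F [-0.2 -0.2  2.7] yaw 146.4 p [ 0.4568 -0.1132  0.0679] q7 72.0 grip 0.03285159556357843 7.992265883804066
9.25 Mz 0.1181 F [-0.3 -0.6  3.1] yaw 132.4 p [ 0.4569 -0.1132  0.0678] q7 59.0 grip 0.0323331691355738 7.912034329565358
```

```bash
python3 -m jog '[{"dp":[0,0,-0.03],"twist":0,"fingers":0.3},{"dp":[0,0,-0.03],"twist":0,"fingers":0.3}]' >/dev/null; python3 r.py; python3 -m jog '[{"dp":[0,0,0],"twist":1.5,"fingers":0.3},{"dp":[0,0,0],"twist":3,"fingers":0.3}]' >/dev/null; python3 r.py;
```

```text
9.5 Mz -0.1001 F [0.3 0.9 3.1] yaw 132.8 p [ 0.4569 -0.1132  0.0678] q7 59.0 grip 0.032464355283541045 8.028490273454736
9.75 Mz 0.0732 F [-0.6  1.4  3.4] yaw 129.7 p [ 0.4569 -0.1132  0.0678] q7 56.0 grip 0.03241673088638822 7.916628302482422
```

```bash
python3 -m jog '[{"dp":[0,0,0],"twist":0,"fingers":0.55},{"dp":[0,0,0],"twist":0,"fingers":0.55},{"dp":[0,0,0],"twist":0,"fingers":0.55}]' >/dev/null; python3 r.py
python3 -m jog '[{"dp":[0,0,0],"twist":-10,"fingers":0.55},{"dp":[0,0,0],"twist":-20,"fingers":0.55},{"dp":[0,0,0],"twist":-20,"fingers":0.55}]' >/dev/null; python3 r.py
python3 -m jog '[{"dp":[0,0,0],"twist":0,"fingers":0.3},{"dp":[0,0,0],"twist":0,"fingers":0.3},{"dp":[0,0,0],"twist":0,"fingers":0.3},{"dp":[0,0,0],"twist":0,"fingers":0.3}]' 8 >/dev/null; python3 r.py
```

```text
10.125 Mz -0.0342 F [ 0.1 -0.5 -0.2] yaw 129.7 p [ 0.4564 -0.1136  0.0674] q7 56.0 grip 0.04699864700772486 0.0
10.5 Mz -0.0038 F [-0.1 -0.2  0.2] yaw 149.6 p [ 0.4566 -0.1136  0.0675] q7 76.0 grip 0.04796835467492658 0.0
11.0 Mz -0.0039 F [ 0.1  0.3 -0.3] yaw 149.7 p [ 0.4568 -0.1133  0.0676] q7 76.0 grip 0.03227779037031085 8.005768163139289
```

```bash
python3 -m jog '[{"dp":[0,0,0],"twist":2,"fingers":0.3}]' >/dev/null; python3 r.py;  python3 -m jog '[{"dp":[0,0,0.003],"twist":2,"fingers":0.3}]' >/dev/null; python3 r.py
```

```text
11.125 Mz 0.131 F [ 1.4  1.8 -1.6] yaw 147.6 p [ 0.4569 -0.1133  0.0677] q7 74.0 grip 0.03254331252325718 7.970129358209306
11.25 Mz 0.0675 F [-0.1  1.2 -0.8] yaw 145.6 p [ 0.4569 -0.1133  0.0676] q7 72.0 grip 0.03247138771914812 7.96877215278073
```

```bash
python3 -m jog '[{"dp":[0,0,0],"twist":0,"fingers":0.78},{"dp":[0,0,0],"twist":0,"fingers":0.78},{"dp":[0,0,0],"twist":0,"fingers":0.78}]' >/dev/null; python3 r.py
python3 -m jog '[{"dp":[0,0,0],"twist":-10,"fingers":0.78},{"dp":[0,0,0],"twist":-20,"fingers":0.78},{"dp":[0,0,0],"twist":-30,"fingers":0.78},{"dp":[0,0,0],"twist":-40,"fingers":0.78},{"dp":[0,0,0],"twist":-50,"fingers":0.78},{"dp":[0,0,0],"twist":-61,"fingers":0.78},{"dp":[0,0,0],"twist":-61,"fingers":0.78}]' >/dev/null; python3 r.py
python3 -m jog '[{"dp":[0,0,0.8],"twist":0,"fingers":0.78},{"dp":[0,0,1.6],"twist":0,"fingers":0.78},{"dp":[0,0,2.2],"twist":0,"fingers":0.78},{"dp":[0,0,2.3],"twist":0,"fingers":0.78},{"dp":[0,0,2.3],"twist":0,"fingers":0.78}]' >/dev/null; python3 r.py
```

```text
11.625 Mz 0.0056 F [0.4 0.1 0.9] yaw 145.7 p [ 0.4567 -0.1136  0.0676] q7 72.0 grip 0.054628999767011376 0.0
12.5 Mz -0.0271 F [-0.3  0.3 -0.6] yaw -153.4 p [ 0.4567 -0.1136  0.0676] q7 132.0 grip 0.06767576339338549 0.0
13.125 Mz -0.0413 F [ 0.7 -0.4 -0.4] yaw -153.3 p [ 0.4567 -0.1136  0.0445] q7 134.0 grip 0.0678944211559928 0.0
```

Now close on the nut.

```bash
python3 -m jog '[{"dp":[0,0,0],"twist":0,"fingers":0.6},{"dp":[0,0,0],"twist":0,"fingers":0.5},{"dp":[0,0,0],"twist":0,"fingers":0.45},{"dp":[0,0,0],"twist":0,"fingers":0.45},{"dp":[0,0,0],"twist":0,"fingers":0.45}]' 8 >/dev/null; python3 r.py
```

```text
13.75 Mz 0.0336 F [ 0.8 -0.9  0.3] yaw -153.3 p [ 0.4569 -0.1137  0.0447] q7 134.0 grip 0.044860630619718886 7.99977108836174
```

```bash
sed -i 's/0.065/0.09/' r.py
python3 -m jog '[{"dp":[0,0,0.01],"twist":7,"fingers":0.45},{"dp":[0,0,0.02],"twist":14,"fingers":0.45}]' >/dev/null; python3 r.py &&
python3 -m jog '[{"dp":[0,0,0.01],"twist":7,"fingers":0.45},{"dp":[0,0,0.02],"twist":14,"fingers":0.45}]' >/dev/null && python3 r.py &&
python3 -m jog '[{"dp":[0,0,0.01],"twist":7,"fingers":0.45},{"dp":[0,0,0.02],"twist":14,"fingers":0.45}]' >/dev/null && python3 r.py &&
python3 -m jog '[{"dp":[0,0,0.01],"twist":7,"fingers":0.45},{"dp":[0,0,0.02],"twist":14,"fingers":0.45}]' >/dev/null && python3 r.py &&
python3 -m jog '[{"dp":[0,0,0.01],"twist":6,"fingers":0.45}]' >/dev/null && python3 r.py &&
python3 -m jog '[{"dp":[0,0,0.01],"twist":6,"fingers":0.45}]' >/dev/null && python3 r.py
```

```text
14.0 Mz 0.0389 F [ 0.2 -0.2  0.1] yaw -167.5 p [ 0.457  -0.1136  0.0445] q7 120.0 grip 0.04477448795644892 7.995345890522003
14.25 Mz 0.0346 F [ 1.7 -0.6  0.8] yaw 178.5 p [ 0.4569 -0.1135  0.0443] q7 107.0 grip 0.04509543805282767 7.995321303606033
14.5 Mz 0.0092 F [ 0.2 -0.1 -0.8] yaw 164.5 p [ 0.4569 -0.1134  0.0441] q7 93.0 grip 0.044684604495741805 7.9951415956020355
14.75 Mz 0.071 F [-0.1  0.  -0.5] yaw 150.5 p [ 0.457  -0.1134  0.0439] q7 80.0 grip 0.04510677438924667 7.994986027479172
14.875 Mz 0.0464 F [ 1.3 -0.3 -0.5] yaw 144.5 p [ 0.457  -0.1134  0.0438] q7 74.0 grip 0.04467075587138747 7.99608439207077
15.0 Mz -0.006 F [ 0.8 -1.3 -0.2] yaw 138.5 p [ 0.457  -0.1133  0.0436] q7 68.0 grip 0.04486382380024037 7.995948940515518
```

```bash
python3 -m jog '[{"dp":[0,0,0.01],"twist":5,"fingers":0.45}]' >/dev/null ; python3 r.py && 
python3 -m jog '[{"dp":[0,0,0],"twist":0,"fingers":0.66},{"dp":[0,0,0],"twist":0,"fingers":0.66},{"dp":[0,0,0],"twist":0,"fingers":0.66}]' >/dev/null && python3 r.py && 
python3 -m jog '[{"dp":[0,0,0],"twist":-10,"fingers":0.66},{"dp":[0,0,0],"twist":-20,"fingers":0.66},{"dp":[0,0,0],"twist":-30,"fingers":0.66},{"dp":[0,0,0],"twist":-40,"fingers":0.66},{"dp":[0,0,0],"twist":-50,"fingers":0.66},{"dp":[0,0,0],"twist":-50,"fingers":0.66}]' >/dev/null && python3 r.py &&
python3 -m jog '[{"dp":[0,0,0],"twist":0,"fingers":0.45},{"dp":[0,0,0],"twist":0,"fingers":0.45},{"dp":[0,0,0],"twist":0,"fingers":0.45},{"dp":[0,0,0],"twist":0,"fingers":0.45}]' 8 >/dev/null; python3 r.py
```

```text
15.125 Mz 0.0944 F [-0.2 -0.6  0. ] yaw 133.6 p [ 0.457  -0.1133  0.0436] q7 63.0 grip 0.044736343422948015 7.997018247842789
15.125 Mz 0.0944 F [-0.2 -0.6  0. ] yaw 133.6 p [ 0.457  -0.1133  0.0436] q7 63.0 grip 0.044736343422948015 7.997018247842789
```

```bash
python3 -m jog '[{"dp":[0,0,0],"twist":0,"fingers":0.66},{"dp":[0,0,0],"twist":0,"fingers":0.66},{"dp":[0,0,0],"twist":0,"fingers":0.66}]' >/dev/null; python3 r.py ; 
python3 -m jog '[{"dp":[0,0,0],"twist":-10,"fingers":0.66},{"dp":[0,0,0],"twist":-20,"fingers":0.66},{"dp":[0,0,0],"twist":-30,"fingers":0.66},{"dp":[0,0,0],"twist":-40,"fingers":0.66},{"dp":[0,0,0],"twist":-50,"fingers":0.66},{"dp":[0,0,0],"twist":-50,"fingers":0.66}]' >/dev/null ; python3 r.py ;
python3 -m jog '[{"dp":[0,0,0],"twist":0,"fingers":0.45},{"dp":[0,0,0],"twist":0,"fingers":0.45},{"dp":[0,0,0],"twist":0,"fingers":0.45},{"dp":[0,0,0],"twist":0,"fingers":0.45}]' 8 >/dev/null; python3 r.py;
python3 -m jog '[{"dp":[0,0,0.005],"twist":4,"fingers":0.45}]' >/dev/null; python3 r.py
```

```text
15.5 Mz -0.0132 F [ 0.4 -0.  -0.9] yaw 133.8 p [ 0.4566 -0.1135  0.0435] q7 64.0 grip 0.056502948730691505 0.0
16.25 Mz 0.0533 F [-0.5  0.1  1.3] yaw -176.4 p [ 0.4567 -0.1135  0.0435] q7 112.0 grip 0.05744203298044924 0.0
16.75 Mz -0.0354 F [-0.3 -0.8  0.2] yaw -176.3 p [ 0.4567 -0.1136  0.0435] q7 112.0 grip 0.04495338560860533 7.999977171421051
16.875 Mz 0.0487 F [-0.6  0.3 -0.3] yaw 179.6 p [ 0.4567 -0.1135  0.0434] q7 108.0 grip 0.04471966841558776 7.997623085975647
```

```bash
sed -i 's/>0.09/>0.12/' r.py
python3 -m jog '[{"dp":[0,0,0.006],"twist":4,"fingers":0.45}]' >/dev/null; python3 r.py &&
python3 -m jog '[{"dp":[0,0,0.006],"twist":4,"fingers":0.45}]' >/dev/null; python3 r.py &&
python3 -m jog '[{"dp":[0,0,0.006],"twist":4,"fingers":0.45}]' >/dev/null && python3 r.py &&
python3 -m jog '[{"dp":[0,0,0.006],"twist":4,"fingers":0.45}]' >/dev/null && python3 r.py &&
python3 -m jog '[{"dp":[0,0,0.006],"twist":4,"fingers":0.45}]' >/dev/null && python3 r.py &&
python3 -m jog '[{"dp":[0,0,0.006],"twist":4,"fingers":0.45}]' >/dev/null && python3 r.py &&
python3 -m jog '[{"dp":[0,0,0.006],"twist":4,"fingers":0.45}]' >/dev/null && python3 r.py
```

```text
17.0 Mz 0.0751 F [-0.7  0.3  0.4] yaw 175.6 p [ 0.4568 -0.1135  0.0434] q7 104.0 grip 0.04489160416361133 7.99799770116806
17.125 Mz 0.0139 F [ 0.1 -0.  -0.6] yaw 171.6 p [ 0.4567 -0.1134  0.0433] q7 100.0 grip 0.044690084155405874 7.99803614616394
17.25 Mz 0.2915 F [-0.1 -0.3  0.6] yaw 167.6 p [ 0.4568 -0.1134  0.0433] q7 96.0 grip 0.044725383658799044 7.998220324516296
```

```bash
python3 -m jog '[{"dp":[0,0,0],"twist":0.5,"fingers":0.45},{"dp":[0,0,0],"twist":0.5,"fingers":0.45}]' >/dev/null; python3 r.py
```

```text
17.5 Mz 0.2782 F [ 0.8 -0.9  0.3] yaw 167.3 p [ 0.4568 -0.1134  0.0433] q7 96.0 grip 0.04457591378586148 7.999979853630066
```

```bash
python3 -m jog '[{"dp":[0,0,0],"twist":0,"fingers":0.78},{"dp":[0,0,0],"twist":0,"fingers":0.78},{"dp":[0,0,0],"twist":0,"fingers":0.78},{"dp":[0,0,0],"twist":0,"fingers":0.78}]' ; python3 r.py
python3 -m jog '[{"dp":[0,0,-2],"twist":0,"fingers":0.78},{"dp":[0,0,-5],"twist":0,"fingers":0.78},{"dp":[0,0,-9],"twist":0,"fingers":0.78},{"dp":[0,0,-13],"twist":0,"fingers":0.78},{"dp":[0,0,-17],"twist":0,"fingers":0.78},{"dp":[0,0,-18],"twist":0,"fingers":0.78},{"dp":[0,0,-18],"twist":0,"fingers":0.78}]'>/dev/null;python3 r.py; python3 -c "
from h import *
c=snap('wrist','w3.png')"
```

```text
time_s: 18.0
tool_pos: [0.4567, -0.1135, 0.0433]
tool_rot: [180.0, 0.0, 167.2]
force: [-0.0, -0.0, -0.6]
grip_width: 0.0669
grasp_force: 0.0
18.0 Mz 0.0304 F [-0.  -0.  -0.6] yaw 167.2 p [ 0.4567 -0.1135  0.0433] q7 96.0 grip 0.06685044521337509 0.0
18.875 Mz 0.0046 F [-0.5  0.1 -0.8] yaw 167.2 p [ 0.4568 -0.1135  0.2232] q7 83.0 grip 0.06735427758719317 0.0
```

View pics/w3.png

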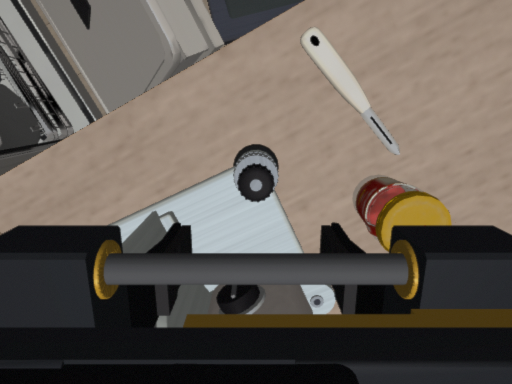

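The wrist view shows the foot clear of the gripper at (256,180), and the jar and peeler where they were.

```bash
python3 -c "
from cell import env
print(env.sign_off())"
```

```text
the job is handed in; nothing more can be done
None
```

I turned the foot down until its pad just bears on the worktop (about 3–7 N, judged from the drag felt at the wrist), turned the lock nut to its hard stop, let go without touching the jar, mug or peeler, and handed the job in at about 19 s; no verdict came back.

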